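Log an ink bottle with the docked scanner

TASK

Draw the transit pin out of the scanner dock and park it lying in the dock's side notch with its knob sticking out at the outer end, then take the scanner and aim its window at the middle of the striped label on the tall cone-nozzled ink bottle, square on and 5 to 10 cm away, holding it still for at least a second. Then lay the scanner back in its dock as it was, leaving the pin parked, and do not bump the bottle or disturb the other things.

Things in the scene. Friction and masses are not known exactly. Their poses are not given: they have to be found in the camera images.
- dock: Fixed aluminium scanner dock; origin: centre of its 170 (x) by 80 (y) by 8 mm base, on the table. Two yokes carry the scanner along x, nose to +x: front at x=+60 mm (14 long), cheeks up to 50 mm; rear at x=-50 (22 long), cheeks up to 82 mm. Yokes are 40 mm wide inside, 64 outside, saddle floors 28 mm up. Between the yokes the scanner's sides are free.
- bore (a point): Middle of the 12 mm square cross bore along dock y through both rear cheeks (dock x=-50, bore floor 62 mm up, point 68 mm up). The transit pin in it passes just over the scanner and locks it in. Axes as the dock.
- rest (a point): Point on the dock, 28 mm up, where the scanner's origin sits when docked; axes as the dock.
- notch (a point): Dock's open-topped side notch: a straight channel along dock y, 48 mm long, 13 mm wide, floor 41 mm up, walls (6 mm thick) up to 57 mm; at dock x=+60, y=+45 to +93 mm, beside the front yoke. The point is the channel's middle, 45 mm up, the height of a parked pin's axis. Axes as the dock.
- pin: Transit pin: steel shank 8 mm diameter, 62 long, with black knob 18 mm diameter, 24 long. Origin on its axis where knob meets shank; knob to +y, shank to -y. Starts in the dock's cross bore, knob at the dock's +y side. Parked: shank lying in the notch, knob beyond the notch's +y end, pointing the same way (origin 25 to 45 mm past the notch's middle).
- scanner: Straight off-white hand scanner, 180 g. Body 155 (x, from -70 to +85 mm) by 32 (y) by 30 mm tall; origin on its middle line at the underside's level. At its front (+x) a short nose bent 40 degrees down with a black window in its end. Grip it across its 32 mm width, near x=0. Starts in the dock, x and z along the dock's.
- window (a point): Centre of the scanner's window, 107 mm ahead of and 3 mm below the scanner's origin; its x axis is the beam (out of the window, 40 degrees below the scanner's x), its y axis is the scanner's y.
- tall_bottle: The ink bottle to scan: tallest of three leaning containers, 40 mm diameter, 155 long, grey cone nozzle on a black collar, leaning back 40 degrees in a clear fixed stand, base 100 (x, -45 to +55 mm) by 70 mm; nozzle tip about 150 mm up at +x. Origin: stand's base on the table. Its label faces -x and upwards.
- label (a point): Centre of the striped patch (about 30 by 22 mm) on the tall bottle's paper label, 80 mm above the table. x axis points INTO the label, the ideal beam direction (40 degrees below level); y is level.
- jar: Bystander: squat jar, 54 mm diameter, in a like fixed leaning stand (100 by 70 mm, about 100 mm tall), also labelled.
- short_bottle: Bystander: short bottle with flat cap, 40 mm diameter, in a like fixed leaning stand (100 by 70 mm, about 95 mm tall), also labelled.
- rinse_bottle: Bystander: slim white rinse bottle with grey cap, upright, 40 mm diameter, 165 mm tall; loose. Origin: centre of its underside.
- ointment: Bystander: white ointment jar, 56 mm diameter, 32 mm tall; loose. Origin: centre of its underside.
- sample_bottle: Bystander: small black sample bottle, upright, 28 mm diameter, 70 mm tall; loose. Origin: centre of its underside.
- cap_tray: Bystander: steel ink-cap tray with six small white caps, 70 (x) by 45 (y) by 22 mm tall; loose. Origin: centre of its underside.
- machine: Bystander: tattoo machine lying flat, green frame with two copper coils, 130 (x, grip tube to +x) by 45 by 32 mm tall; loose. Origin: centre of its underside.
- grip_tube: Bystander: plain steel grip tube standing upright, 24 mm diameter, 55 mm tall; loose. Origin: centre of its underside.

How it is judged:
By the outcome, as a careful person would: the job done as asked, in the order asked, and still so for the second after the job is handed in, with the robot touching nothing.
It also fails if it takes over 72 s, if anything falls off the work surface, if the arm or the gripper's body presses on something with over 40 N, if the wrist force passes 120 N, or if a joint passes its speed limit or range.

ROBOT

A 7-joint arm with a two-finger parallel gripper is mounted at the origin on the work surface. World frame = base frame: x ahead of the robot, y to its left, z up, the work surface at z = 0. Lengths are in m, angles in rad, forces in N, time in s.
With the tool pointing down it reaches from about 0.4 to 0.85 m from the base axis. Payload 4.5 kg.
Tool frame: the origin (TCP) lies on the centre line of the jaws, within the pads' length; the fingertips stand 8 mm ahead of it and the grasp point (between the pads) lies 11 mm behind it; z points along the fingers, x is the direction in which the jaws open and shut, and the axes are right-handed (so a half turn about z gives the same grasp; the last joint's range is limited). The gripper opens to 88 mm and grips with 3 to 60 N. Pads are 18 mm wide; open, the fingers measure 123 mm over their backs; the gripper's body (75 mm by 187 mm) begins 45 mm behind the grasp point.
Start: joints at [1.218, 0.689, -0.195, 1.565, 0.157, 0.902, -0.215], TCP at [0.236, -0.579, 0.247] pointing down, gripper open.
Joint ranges: [-3.01, 3.01], [-0.46, 2.08], [-1.47, 1.51], [0.13, 2.56], [-1, 4.14], [0.04, 2.09], [-2.66, 2.66]. Speed limits (rad/s): [2.57, 2.57, 3.14, 3.14, 3.14, 3.14, 3.14].

INTERFACE

Orientations are given as a unit quaternion [x, y, z, w].
In Python, from plant import r gives the robot as it stands.
- The arm moves only by the shell command python3 -m pendant 'ROWS' [FORCE]. ROWS is JSON, a list of rows, each a list of 3 entries, a list of its own where there are three numbers: the turn, a rotation vector about the tool's x, y, z in rad, then the shift along the tool's x, y, z in m, then the opening, from 0 (shut) to 1 (fully open). In form: [[[wx, wy, wz], [tx, ty, tz], claw], ...]. A call has 1 to 10 rows; each row is the pose to reach, as a shift and turn from the pose commanded when the call began, along the tool's axes at that moment; what a row does not reach only later rows make up. A row lasts 1/10 s, in which the tool goes at most 50 mm and 8.59 degrees, less where a joint would pass 70% of its speed; a pose out of reach is approached as far as the arm can. A call with a gripper value outside its range is refused whole. The fingers move at their own pace and stop on an object; FORCE is the grip in N (left out, the last holds). Time passes only in rows, so rows that repeat a pose let the fingers close. It gives the time, the measured TCP pose, the force and the opening at its end, in the units of the state.
- r.get_state(): the state, without advancing time (a new reading comes with each control period).
- r.snapshot(name): name is "side" or "top" or "wrist"; returns a dict with "image" (480x640x3 uint8, red, green, blue), "mtx" (3x3 intrinsics, pixels), "dist" ([k1, k2, p1, p2, k3] as OpenCV has them; the pictures are not rectified), "R" (3x3) and "t" (3): a world point X has camera coordinates R X + t; the wrist camera has in their place "T_tool_cam" (4x4, takes a point from camera to tool coordinates, whose origin is the TCP and whose axes are the tool frame's). Camera axes: x right, y down, z forward; pixel columns grow to the right and rows downward; lengths in m; the calibration is good to about 2 mm. A picture is of the moment at which its call begins: read the wrist's pose just before it. There is no depth.
- r.finish_job(): hands the job in, once; it reports no verdict.
The state is a dict: "clock": time; "q": joint angles; "qd": joint speeds; "joint_torque": joint torques, N m; "tool_pos": TCP position; "eef_rot": TCP orientation; "contact_force": force on the tool from outside, world axes, zero at the start; "moment": the same for the moment, N m; "opening": opening from 0.0 (shut) to 1.0 (fully open).
Only numpy, scipy, OpenCV 4.12 (cv2) and the standard library are available. Lean on these libraries where they do the work, as an engineer would, in place of code of your own. Each camera call takes 0.05 s, during which the arm holds its last target. There are 200 camera calls.

## Working session

There is one attempt and no reset: what is moved stays moved. The work goes in short steps, Python scripts to look and compute and a shell command to move; the robot and the scene stay as the last step left them, time stands still between calls to the robot, and variables do not carry over. Pictures are saved under pics/ and viewed, about 8 in all and at most 12, crops included, and the job is handed in when it is done.

```bash
ls; mkdir -p pics; python3 - <<'E'
from plant import r
import cv2,json
print(r.get_state())
for n in("side","top"):
    s=r.snapshot(n); cv2.imwrite(f"pics/{n}0.png",s["image"][:,:,::-1])
    print(n,s["mtx"],s["dist"],s["R"],s["t"])
E
```

```text
pics
{'clock': 0.0, 'q': array([ 1.21780643,  0.69000314, -0.19450631,  1.56633823,  0.1573144 ,
        0.90244442, -0.2151017 ]), 'qd': array([-1.09679025e-04, -9.17458859e-04, -6.36491719e-05,  1.45337932e-03,
        4.87830451e-04, -1.17401452e-03,  4.35914769e-05]), 'joint_torque': array([ 3.96849364e-04, -5.27560437e+01, -1.26677223e+00, -1.53428900e+01,
       -5.26194088e-02,  6.58022487e-03,  1.73735693e-04]), 'tool_pos': array([ 0.23548531, -0.57829117,  0.24589939]), 'eef_rot': array([ 8.29847879e-01, -5.57988967e-01, -7.83219336e-04, -4.44166706e-04]), 'contact_force': array([-0.13477074, -0.27158137, -0.24345836]), 'moment': array([ 0.03852313, -0.01139424,  0.0093676 ]), 'opening': 1.001013320414869}
side [[608.71469483   0.         320.91933885]
 [  0.         608.71469483 241.5346173 ]
 [  0.           0.           1.        ]] [0.0362874 0.        0.        0.        0.       ] [[ 0.99960098 -0.02792789  0.00423219]
 [-0.01582254 -0.67772711 -0.73514326]
 [ 0.02339927  0.73478296 -0.67789858]] [-0.53811088  0.04689657  1.26219605]
top [[452.34767459   0.         312.75145477]
 [  0.         452.34767459 235.13498995]
 [  0.           0.           1.        ]] [-0.02061536  0.          0.          0.          0.        ] [[ 0.02484272 -0.99964425 -0.0097066 ]
 [-0.98738921 -0.02301728 -0.15662937]
 [ 0.15635023  0.01347529 -0.98760975]] [-0.01968918  0.54251069  0.86969037]
```

View pics/top0.png

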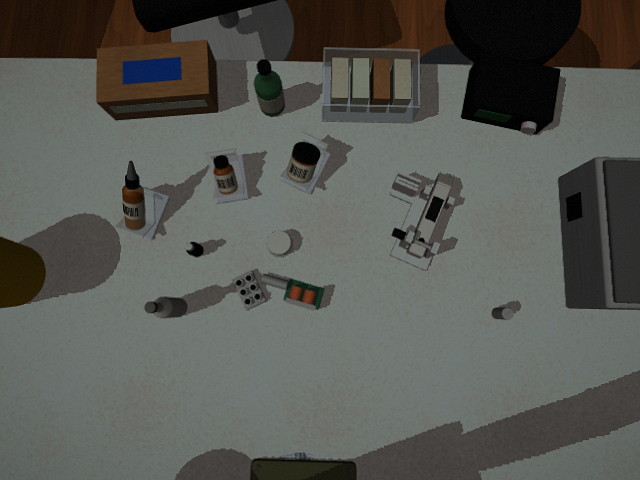

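View pics/side0.png

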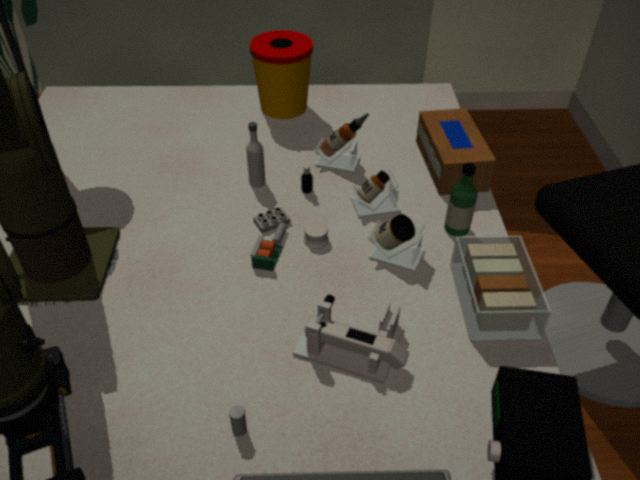

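The top view shows the dock near (425,220) with nose up-right, knob (400,234), notch (405,185). The tall bottle is at (133,205), its stand toward (145,212). The side view shows the dock at (350,345), the knob at (328,300) and the tall bottle at (345,137).

```bash
python3 - <<'E'
import cv2,numpy as np
t=cv2.imread('pics/top0.png');s=cv2.imread('pics/side0.png')
def c(im,x,y,w,h,W=400,H=300):
    o=cv2.resize(im[y:y+h,x:x+w],(W,H),interpolation=cv2.INTER_CUBIC)
    o=cv2.convertScaleAbs(o,alpha=1.3)
    f=W/w
    for k in range((x+9)//10*10,x+w,10):
        cv2.line(o,(int((k-x)*f),0),(int((k-x)*f),4 if k%50 else 12),(0,0,255),1)
    for k in range((y+9)//10*10,y+h,10):
        cv2.line(o,(0,int((k-y)*f)),(4 if k%50 else 12,int((k-y)*f)),(0,0,255),1)
    return o
m=np.vstack([np.hstack([c(t,360,165,120,90+0),c(s,285,285,120,90)])
,np.hstack([c(t,100,155,100,75),c(s,300,100,100,75)])])
cv2.imwrite('pics/m1.png',m)
E
```

```text
(no output)
```

View pics/m1.png

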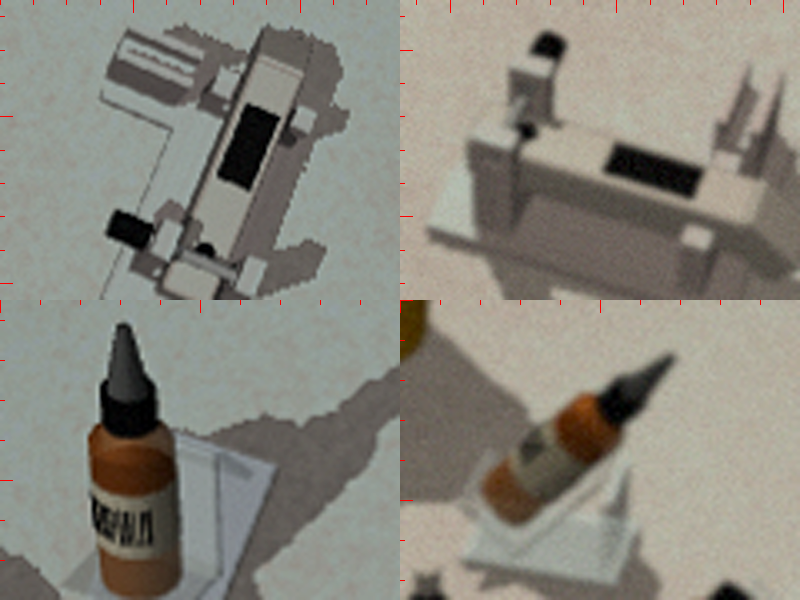

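The close-ups give matching points in both views: cheek tops, knob, label patch and nozzle tip. I'll fit poses to them.

```bash
cat > h.py <<'E'
import cv2,numpy as np,pickle,os
from scipy.optimize import least_squares
from scipy.spatial.transform import Rotation as Rot
from plant import r
def cam(s): return dict(K=s["mtx"],d=np.array(s["dist"]),R=np.array(s["R"]),t=np.array(s["t"]))
def grab(n,name=None):
    st=r.get_state(); s=r.snapshot(n)
    if n=="wrist":
        T=np.eye(4);T[:3,:3]=Rot.from_quat(st["eef_rot"]).as_matrix();T[:3,3]=st["tool_pos"]
        M=np.linalg.inv(T@np.array(s["T_tool_cam"]));s["R"],s["t"]=M[:3,:3],M[:3,3]
    if name:
        cv2.imwrite(f"pics/{name}.png",s["image"][:,:,::-1]);pickle.dump(cam(s),open(f"pics/{name}.pkl","wb"))
    return cam(s),s["image"]
def load(n): return pickle.load(open(f"pics/{n}.pkl","rb"))
def proj(c,X): return cv2.projectPoints(np.atleast_2d(X).astype(float),cv2.Rodrigues(c["R"])[0],c["t"],c["K"],c["d"])[0][:,0]
def tri(obs):
    f=lambda X:np.concatenate([proj(c,X)[0]-p for c,p in obs])
    s=least_squares(f,[.5,0,.05]);return s.x,np.round(s.fun,1)
def place(p,L):
    x,y,a=p[:3];z=p[3] if len(p)>3 else 0
    L=np.atleast_2d(L);return L@Rot.from_euler('z',a).as_matrix().T+[x,y,z]
def fit(obs,p0):
    f=lambda p:np.concatenate([proj(c,place(p,np.array(L)/1000))[0]-q for c,L,q in obs])
    s=least_squares(f,p0,loss='soft_l1');return s.x,np.round(f(s.x).reshape(-1,2),1)
E
python3 - <<'E'
from h import *
ct,_=grab("top","top1");cs,_=grab("side","side1")
T=lambda u,v:np.array([360+u/3.333,165+v/3.333]);S=lambda u,v:np.array([285+u/3.333,285+v/3.333])
prs={"RL":((-50,26,82),T(165,240),S(132,68)),"RR":((-50,-26,82),T(250,277),S(90,138)),"FL":((60,26,50),T(228,85),S(328,160)),"FR":((60,-26,50),T(303,120),S(297,237))}
for k,(L,a,b) in prs.items(): print(k,tri([(ct,a),(cs,b)]))
print("knob",tri([(ct,T(130,230)),(cs,S(148,45))]))
obs=[o for L,a,b in prs.values() for o in((ct,L,a),(cs,L,b))]
print(fit(obs,[.6,-.2,0,0]))
print("label",tri([(ct,[130.5,210.75]),(cs,[332.5,138])]),"tip",tri([(ct,[130.75,161.25]),(cs,[368.25,114.25])]))
E
```

```text
RL (array([ 0.53862563, -0.19440131,  0.07727397]), array([-0. , -0.3, -0.3,  0.1]))
RR (array([ 0.51651148, -0.24296215,  0.07931538]), array([ 0. ,  0.4,  0.3, -0.1]))
FL (array([ 0.63982103, -0.23864504,  0.05188283]), array([-0.1, -0.7, -0.6,  0.2]))
FR (array([ 0.61967464, -0.28482552,  0.04826364]), array([-0. , -0.6, -0.5,  0.1]))
knob (array([ 0.54649316, -0.17473697,  0.07296729]), array([-0.1, -1.2, -1.1,  0.2]))
(array([ 0.57413047, -0.23817811, -0.39481025, -0.00199082]), array([[ 0.5, -0.2],
       [-0.6, -0.7],
       [ 0.1, -0.4],
       [ 1.2, -0.3],
       [-1.2, -0.1],
       [-1. ,  0.9],
       [ 0.1, -0.5],
       [-0.5,  0.4]]))
label (array([0.5782701 , 0.35710393, 0.06771128]), array([ 0.1,  0.6,  0.8, -0.2])) tip (array([0.65670102, 0.33102873, 0.14760295]), array([-0. , -0.2, -0.2,  0.1]))
```

```bash
cat >> h.py <<'E'
def goto(pos,yaw,tilt=None):
    """turn+shift in tool axes to reach TCP pos with tool down and tool x at world angle yaw"""
    st=r.get_state();R0=Rot.from_quat(st["eef_rot"]);x=[np.cos(yaw),np.sin(yaw),0];z=[0,0,-1.]
    R1=Rot.from_matrix(np.array([x,np.cross(z,x),z]).T)
    print("turn",np.round((R0.inv()*R1).as_rotvec(),4),"shift",np.round(R0.inv().apply(np.array(pos)-st["tool_pos"]),4))
def dockp(p): return place(P,np.array(p)/1000)[0]
E
python3 - <<'E'
from h import *
import h
ct,cs=load("top1"),load("side1")
def plane(c,uv,z):
    f=lambda X:proj(c,[X[0],X[1],z])[0]-uv
    return least_squares(f,[.4,0]).x
for n,uv,z in[("rinse base",(180,307),.0),("rinse top",(152,308),.165),("sample top",(190,251),.07),("ointment",(279,243),.03),("tray",(248,289),.02),("machine",(300,291),.03),("gript",(508,313),.055)]: print(n,plane(ct,np.array(uv,float),z).round(3))
for n,uv,z in[("rinse base",(258,184),.0),("rinse top",(252,126),.165),("sample base",(307,192),0)]: print(n,plane(cs,np.array(uv,float),z).round(3))
P=[.5741,-.2382,-.3948,0]; h.P=P
print(r.snapshot("wrist")["T_tool_cam"])
k=dockp([-50,47,68]);print(k);goto([k[0],k[1],.22],-.395)
E
```

```text
rinse base [0.393 0.265]
rinse top [0.391 0.264]
sample top [0.502 0.232]
ointment [0.527 0.062]
tray [0.432 0.123]
machine [0.431 0.016]
gript [ 0.397 -0.389]
rinse base [0.394 0.264]
rinse top [0.392 0.258]
sample base [0.512 0.231]
[[ 9.99999925e-01 -2.69450076e-04 -2.76529206e-04 -9.01385472e-05]
 [ 3.41599655e-04  9.51253570e-01  3.08409677e-01 -8.00234767e-02]
 [ 1.79948383e-04 -3.08409749e-01  9.51253591e-01 -1.37150395e-01]
 [ 0.00000000e+00  0.00000000e+00  0.00000000e+00  1.00000000e+00]]
[ 0.54602363 -0.17558437  0.068     ]
turn [-3.000e-04  7.000e-04 -7.889e-01] shift [-0.2561 -0.4395  0.0266]
```

```bash
python3 -m pendant '[[[0,0,-0.1],[-0.02,-0.035,0],1],[[0,0,-0.2],[-0.045,-0.077,0.003],1],[[0,0,-0.3],[-0.07,-0.12,0.006],1],[[0,0,-0.4],[-0.095,-0.163,0.01],1],[[0,0,-0.5],[-0.12,-0.206,0.013],1],[[0,0,-0.6],[-0.145,-0.249,0.016],1],[[0,0,-0.7],[-0.17,-0.292,0.02],1],[[0,0,-0.789],[-0.195,-0.335,0.023],1],[[0,0,-0.789],[-0.22,-0.378,0.026],1],[[0,0,-0.789],[-0.24,-0.412,0.026],1]]' && python3 - <<'E'
from h import *
import h
c,im=grab("wrist","w1")
h.P=[.5741,-.2382,-.3948,0]
k=dockp([-50,47,68]);goto([k[0],k[1],.15],-.395)
E
```

```text
clock: 1.25
tool_pos: [0.5284, -0.198, 0.2205]
eef_rot: [0.981, -0.195, 0.0, -0.001]
contact_force: [0.4, 0.3, -0.0]
opening: 1.002
turn [-0.0088 -0.0035  0.0114] shift [ 0.0059 -0.0178  0.0714]
```

View pics/w1.png

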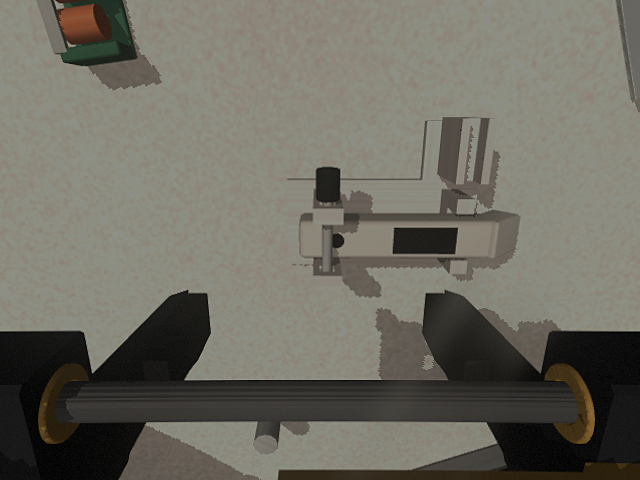

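The wrist view shows the knob at (328,184), rear cheek tops at (328,215) and (328,268), front cheek tops at (464,205) and (458,267), and the notch near (465,150).

```bash
python3 - <<'E'
from h import *
import h
c=load("w1")
obs=[(c,(-50,26,82),np.array([328,215.5])),(c,(-50,-26,82),np.array([328,268.5])),(c,(60,26,50),np.array([464,206])),(c,(60,-26,50),np.array([458.5,267]))]
p,e=fit(obs,[.57,-.24,-.39,0]);print(p,e.tolist())
P0=[.5741,-.2382,-.3948,0]
for n,L in dict(knobmid=(-50,46,68),RL=(-50,26,82),FL=(60,26,50),notchout=(60,93,57)).items():
    print(n,proj(c,place(P0,np.array(L)/1000))[0].round(1),proj(c,place(p,np.array(L)/1000))[0].round(1))
E
python3 -m pendant '[[[-0.009,-0.003,0.011],[0.002,-0.004,0.01],1],[[-0.009,-0.003,0.011],[0.004,-0.01,0.03],1],[[-0.009,-0.003,0.011],[0.006,-0.014,0.05],1],[[-0.009,-0.003,0.011],[0.006,-0.018,0.06],1],[[-0.009,-0.003,0.011],[0.006,-0.018,0.06],1],[[-0.009,-0.003,0.011],[0.006,-0.018,0.06],1]]'
python3 - <<'E'
from h import *
c,im=grab("wrist","w2")
o=cv2.resize(im[100:400,180:580,::-1],(800,600),interpolation=cv2.INTER_CUBIC);cv2.imwrite("pics/w2c.png",o)
E
```

```text
[ 0.57506316 -0.23922817 -0.40103401 -0.00484532] [[0.8, -0.4], [-0.4, 12.1], [0.6, -0.0], [-1.6, -0.9]]
knobmid [326.8 185.2] [328.7 184.4]
RL [327.  216.5] [328.8 215.1]
FL [465.  206.2] [464.6 206. ]
notchout [479.7 117.8] [479.5 119. ]
clock: 1.9
tool_pos: [0.539, -0.1876, 0.1609]
eef_rot: [0.979, -0.202, -0.002, 0.004]
contact_force: [-0.3, -0.3, -1.6]
opening: 0.997
```

View pics/w2c.png

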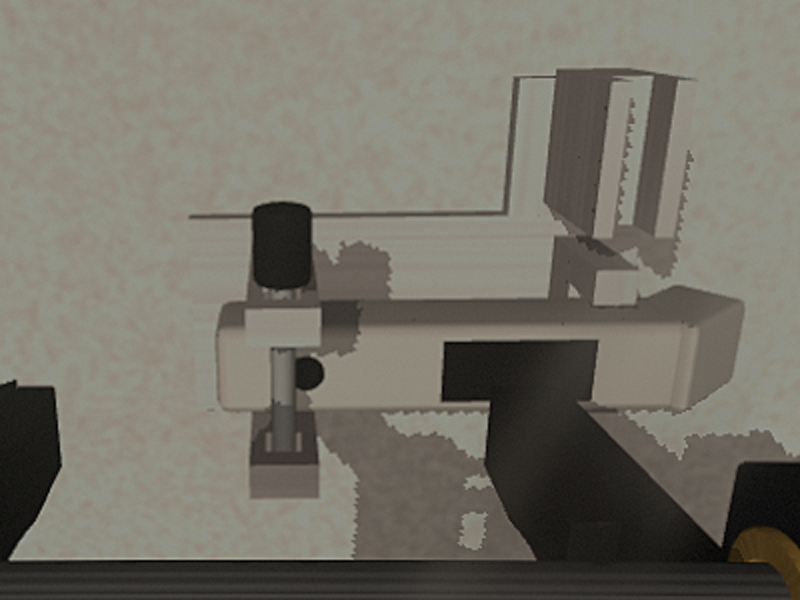

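The knob is at crop (282,247), the rear cheek tops at (283,327) and (284,480), the front-left cheek at (615,287), and the notch walls' outer ends span (611–697,80).

```bash
cat > d.py <<'E'
from h import *
import h
c=load("w2");q=lambda u,v:np.array([180+u/2,100+v/2])
obs=[(c,(-50,26,82),q(283,327)),(c,(-50,-26,82),q(284,480)),(c,(60,26,50),q(615,287)),(c,(47.5,93,57),q(611,80)),(c,(72.5,93,57),q(697,79)),(c,(47.5,45,57),q(597,238))]
if __name__=="__main__":
    p,e=fit(obs,[.57,-.24,-.39,0]);print(p,e.tolist())
    c1=load("w1");ct=load("top1");cs=load("side1")
    T=lambda u,v:np.array([360+u/3.333,165+v/3.333]);S=lambda u,v:np.array([285+u/3.333,285+v/3.333])
    o2=obs+[(c1,(-50,26,82),np.array([328,215.5])),(c1,(60,26,50),np.array([464,206])),(ct,(-50,26,82),T(165,240)),(ct,(60,26,50),T(228,85)),(ct,(-50,-26,82),T(250,277)),(ct,(60,-26,50),T(303,120))]
    p2,e=fit(o2,[.57,-.24,-.39,0]);print(p2,e.tolist())
    h.P=p
    print("knob tri",tri([(c,q(282.5,250)),(c1,np.array([328,184.5]))]))
    for y in(32,46,57): print(y,(proj(c,dockp([-50,y,68]))[0]-[180,100])*2)
    k=dockp([-50,46,68]);print(k);goto([k[0],k[1],.057],p[2])
E
python3 d.py
```

```text
[ 0.57472527 -0.23884127 -0.3951234  -0.0013476 ] [[-0.0, -0.1], [0.1, 0.2], [0.3, -0.1], [0.2, 0.3], [0.3, 0.0], [-2.5, -0.2]]
[ 0.57456656 -0.23865563 -0.39737059 -0.00142952] [[-0.3, -0.5], [-0.3, -0.2], [0.0, -0.1], [0.1, 0.2], [0.2, 0.1], [-2.7, -0.3], [-0.1, 0.6], [1.2, 0.3], [0.8, -0.5], [-0.8, -0.4], [0.4, -0.7], [0.5, -0.7]]
knob tri (array([ 0.54716935, -0.17491854,  0.07659325]), array([-0.2, -0. ,  0.3,  0.1]))
32 [282.32774562 291.52037053]
46 [281.94845489 247.98420823]
57 [281.64147916 212.62491922]
[ 0.54628423 -0.17713951  0.0666524 ]
turn [ 0.0094  0.002  -0.012 ] shift [ 0.0024 -0.0134  0.1042]
```

```bash
python3 -m pendant '[[[0.009,0.002,-0.012],[0.0025,-0.0155,0.01],1],[[0.009,0.002,-0.012],[0.0025,-0.0155,0.03],1],[[0.009,0.002,-0.012],[0.0025,-0.0155,0.05],1],[[0.009,0.002,-0.012],[0.0025,-0.0155,0.07],1],[[0.009,0.002,-0.012],[0.0025,-0.0155,0.09],1],[[0.009,0.002,-0.012],[0.0025,-0.0155,0.1],1],[[0.009,0.002,-0.012],[0.0025,-0.0155,0.105],1],[[0.009,0.002,-0.012],[0.0025,-0.0155,0.105],1],[[0.009,0.002,-0.012],[0.0025,-0.0155,0.105],1]]'
python3 - <<'E'
from h import *
import h
h.P=[.5747,-.2388,-.3951,-.0013]
k=dockp([-50,48,66]);goto([k[0],k[1],.055],h.P[2])
E
```

```text
clock: 2.85
tool_pos: [0.5477, -0.1743, 0.0563]
eef_rot: [0.981, -0.196, 0.0, -0.0]
contact_force: [0.2, -0.1, -0.2]
opening: 0.995
turn [-0.0004 -0.0004  0.0012] shift [-0.0002  0.0011  0.0013]
```

```bash
python3 -m pendant '[[[0,0,0],[0,0.001,0.001],0.6],[[0,0,0],[0,0.001,0.001],0.4],[[0,0,0],[0,0.001,0.001],0.3],[[0,0,0],[0,0.001,0.001],0.2],[[0,0,0],[0,0.001,0.001],0.1],[[0,0,0],[0,0.001,0.001],0.1],[[0,0,0],[0,0.001,0.001],0.1],[[0,0,0],[0,0.001,0.001],0.1],[[0,0,0],[0,0.001,0.001],0.1]]' 20
```

```text
clock: 3.75
tool_pos: [0.5466, -0.1752, 0.0545]
eef_rot: [0.981, -0.196, -0.001, -0.0]
contact_force: [0.4, -0.1, 0.6]
opening: 0.207
```

```bash
python3 -m pendant '[[[0,0,0],[0,0,-0.002],0.1],[[0,0,0],[0,-0.005,-0.002],0.1],[[0,0,0],[0,-0.012,-0.002],0.1],[[0,0,0],[0,-0.022,-0.002],0.1],[[0,0,0],[0,-0.032,-0.002],0.1],[[0,0,0],[0,-0.042,-0.002],0.1],[[0,0,0],[0,-0.052,-0.002],0.1],[[0,0,0],[0,-0.062,-0.002],0.1],[[0,0,0],[0,-0.072,-0.002],0.1],[[0,0,0],[0,-0.076,-0.002],0.1]]'
python3 - <<'E'
from h import *
c,im=grab("wrist","w3")
o=cv2.resize(im[60:360,180:580,::-1],(800,600),interpolation=cv2.INTER_CUBIC);cv2.imwrite("pics/w3c.png",o)
E
```

```text
clock: 4.75
tool_pos: [0.5766, -0.1032, 0.0566]
eef_rot: [0.981, -0.195, -0.0, -0.001]
contact_force: [0.8, -0.7, -0.1]
opening: 0.189
```

View pics/w3c.png

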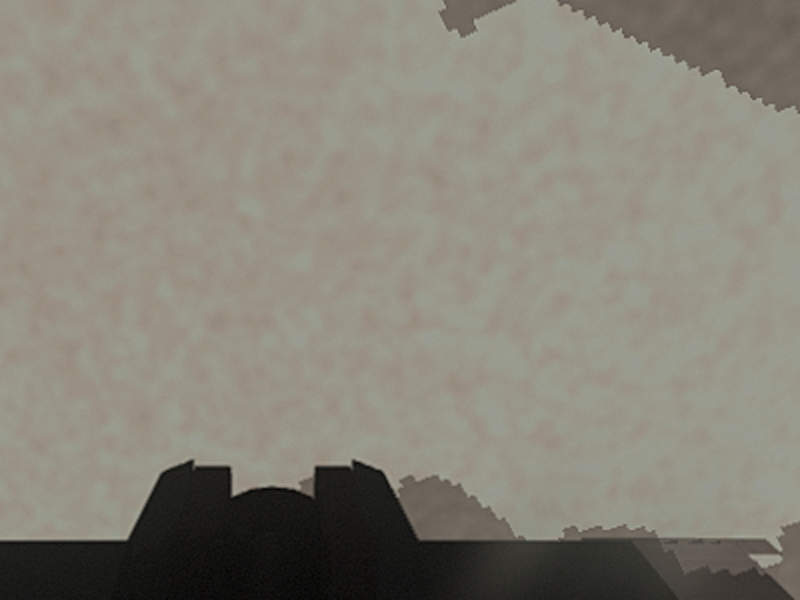

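```bash
python3 - <<'E'
from h import *
import h
h.P=[.5747,-.2388,-.3951,-.0013]
print([round(r.get_state()["opening"],3)],r.get_state()["tool_pos"])
ct,t=grab("top","top2");cs,s=grab("side","side2");st=r.get_state()
print(st["opening"],st["tool_pos"])
for c in(ct,cs): print([proj(c,dockp([-50,y,68]))[0].round(0) for y in(47,110,120)])
A=cv2.resize(t[140:260,340:500,::-1],(400,300),interpolation=cv2.INTER_CUBIC);B=cv2.resize(s[215:335,260:420,::-1],(400,300),interpolation=cv2.INTER_CUBIC)
cv2.imwrite("pics/m2.png",cv2.convertScaleAbs(cv2.resize(np.hstack([A,B]),(800,300)),alpha=1.4))
E
```

```text
[0.193] [ 0.57659022 -0.10310616  0.05662166]
0.1903752975110879 [ 0.57580116 -0.10502718  0.05652568]
[array([399., 233.]), array([369., 220.]), array([365., 218.])]
[array([328., 302.]), array([340., 278.]), array([342., 275.])]
```

View pics/m2.png

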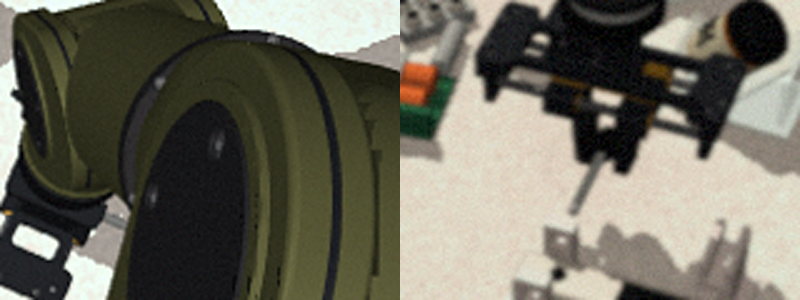

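```bash
python3 - <<'E'
from h import *
import h
h.P=[.5747,-.2388,-.3951,-.0013]
p=r.get_state()["tool_pos"];print("dock",(Rot.from_euler('z',.3951).apply(p-[.5747,-.2388,0])).round(4))
k=dockp([60,119,0])
for z in(.066,.034): goto([k[0],k[1],z],h.P[2])
E
```

```text
dock [-0.0505  0.1239  0.0565]
turn [0.0004 0.0011 0.0014] shift [ 0.1105  0.005  -0.0096]
turn [0.0004 0.0011 0.0014] shift [0.1105 0.005  0.0224]
```

```bash
python3 -m pendant '[[[0,0,0],[0,0,-0.006],0.1],[[0,0,0],[0.005,0,-0.012],0.1],[[0,0,0],[0.02,0.001,-0.012],0.1],[[0,0,0],[0.04,0.002,-0.012],0.1],[[0,0,0],[0.06,0.003,-0.012],0.1],[[0,0,0],[0.08,0.004,-0.012],0.1],[[0,0,0],[0.1,0.005,-0.012],0.1],[[0,0,0],[0.1105,0.005,-0.012],0.1],[[0,0,0],[0.1105,0.005,-0.012],0.1],[[0,0,0],[0.1105,0.005,-0.012],0.1]]'
python3 - <<'E'
from h import *
import h
h.P=[.5747,-.2388,-.3951,-.0013]
cs,s=grab("side","side3")
k=dockp([60,119,0]);goto([k[0],k[1],.034],h.P[2])
print([proj(cs,dockp(q))[0].round(1) for q in((60,104,78),(60,42,78),(60,93,57),(60,45,57))])
B=cv2.resize(s[220:340,330:490,::-1],(800,600),interpolation=cv2.INTER_CUBIC)
cv2.imwrite("pics/m3.png",cv2.convertScaleAbs(B,alpha=1.4))
E
```

```text
clock: 5.9
tool_pos: [0.6755, -0.1525, 0.0686]
eef_rot: [0.981, -0.196, -0.001, -0.0]
contact_force: [-0.3, -0.6, -0.5]
opening: 0.191
turn [0.0002 0.0019 0.0011] shift [ 0.0007 -0.0003  0.0346]
[array([396.3, 292.5]), array([386.6, 317. ]), array([393.7, 304.5]), array([386.2, 323.6])]
```

View pics/m3.png

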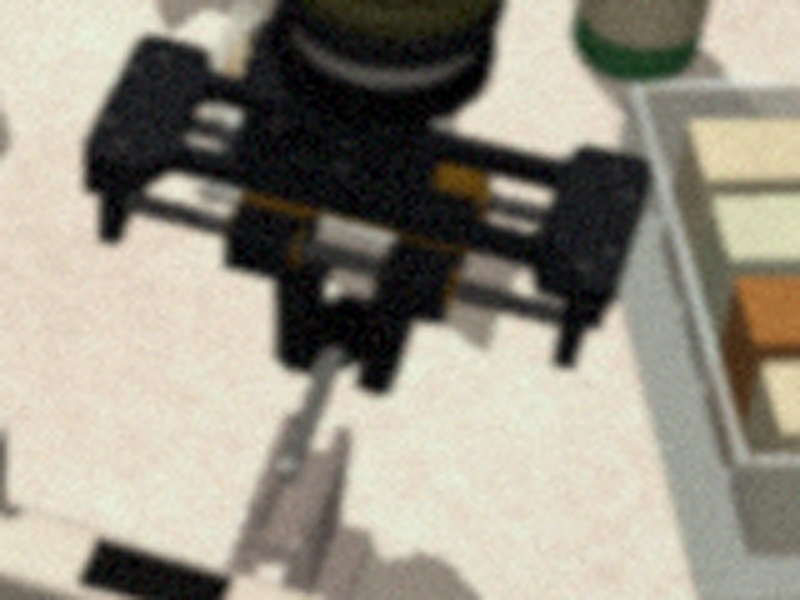

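The side view shows the held pin running from (398,291) to a tip at (387,314), lying over the channel. I'll lower it.

```bash
python3 -m pendant '[[[0,0,0],[0.0005,0,0.006],0.1],[[0,0,0],[0.0005,0,0.012],0.1],[[0,0,0],[0.0005,0,0.017],0.1],[[0,0,0],[0.0005,0,0.022],0.1],[[0,0,0],[0.0005,0,0.026],0.1],[[0,0,0],[0.0005,0,0.029],0.1],[[0,0,0],[0.0005,0,0.031],0.1],[[0,0,0],[0.0005,0,0.031],0.1]]'
```

```text
clock: 6.75
tool_pos: [0.6763, -0.1523, 0.0372]
eef_rot: [0.981, -0.196, -0.001, -0.0]
contact_force: [0.3, -0.3, -0.7]
opening: 0.189
```

```bash
python3 -m pendant '[[[0,0,0],[0,0,0.001],0.1],[[0,0,0],[0,0,0.002],0.1],[[0,0,0],[0,0,0.003],0.1],[[0,0,0],[0,0,0.003],0.1]]'
```

```text
clock: 7.15
tool_pos: [0.6763, -0.1523, 0.0344]
eef_rot: [0.981, -0.196, -0.001, -0.0]
contact_force: [-0.5, 0.6, 0.4]
opening: 0.19
```

```bash
python3 -m pendant '[[[0,0,0],[0,0,0],0.25],[[0,0,0],[0,0,0],0.4],[[0,0,0],[0,0,0],0.7],[[0,0,0],[0,0,0],1],[[0,0,0],[0,0,-0.01],1],[[0,0,0],[0,0,-0.04],1],[[0,0,0],[0,0,-0.08],1],[[0,0,0],[-0.015,0.03,-0.11],1],[[0,0,0],[-0.03,0.06,-0.13],1],[[0,0,0],[-0.04,0.07,-0.13],1]]' && python3 -m pendant '[[[0,0,0],[0,0,0],1],[[0,0,0],[0,0,0],1]]'
python3 - <<'E'
from h import *
c,im=grab("wrist","w4")
o=cv2.resize(im[60:360,180:580,::-1],(800,600),interpolation=cv2.INTER_CUBIC);cv2.imwrite("pics/w4c.png",o)
E
```

```text
clock: 8.15
tool_pos: [0.6123, -0.2063, 0.1687]
eef_rot: [0.98, -0.198, 0.002, 0.002]
contact_force: [0.5, 0.0, 0.3]
opening: 0.993
clock: 8.35
tool_pos: [0.6133, -0.201, 0.165]
eef_rot: [0.981, -0.196, -0.0, -0.0]
contact_force: [0.8, -0.1, -0.3]
opening: 1.001
```

View pics/w4c.png

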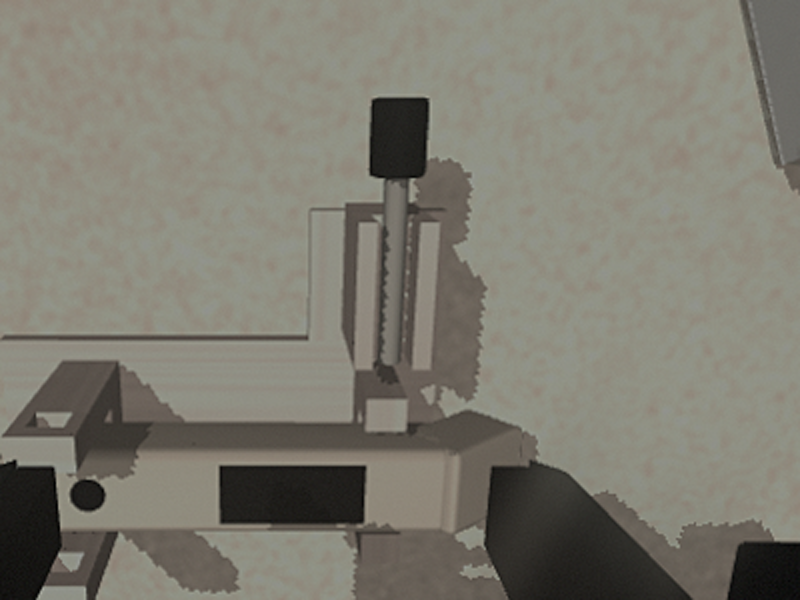

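The pin is lying in the notch at crop (395,280), with the knob outboard at (400,137). Next: the pin's depth in the notch, the scanner's lateral place, and the yaw for the scanner grasp.

```bash
python3 - <<'E'
from h import *
import h
h.P=[.5747,-.2388,-.3951,-.0013]
c=load("w4");q=lambda u,v:np.array([180+u/2,60+v/2])
def inv(uv,z): return least_squares(lambda X:proj(c,dockp([X[0],X[1],z]))[0]-uv,[0,0],x_scale=10).x.round(1)
print("pin org",inv(q(397,179),49),inv(q(397,179),45),"tip",inv(q(391,362),45))
for u in(150,300,420): print("scanner edges",inv(q(u,424),50),inv(q(u,448),58),inv(q(u,529),58))
print("front top edge",inv(q(458,450),58),inv(q(443,530),58), "screen",inv(q(220,495),58),inv(q(365,495),58))
k=dockp([0,0,43])
for a in(h.P[2]-np.pi/2,h.P[2]+np.pi/2):goto([k[0],k[1],.15],a)
print(r.get_state()["q"].round(2))
E
```

```text
pin org [ 60.  105.2] [ 60.6 104.9] tip [61.6 43.4]
scanner edges [-21.2  22.4] [-20.3  17.1] [-21.7 -13.8]
scanner edges [30.5 22.5] [30.3 17.1] [ 30.7 -13.8]
scanner edges [71.9 22.5] [70.8 17.2] [ 72.5 -13.6]
front top edge [83.6 16.5] [ 80.5 -14. ] screen [ 3.  -0.6] [52.9 -0.5]
turn [-7.0000e-04  1.5000e-03  1.5734e+00] shift [-0.0213  0.0506  0.0145]
turn [-1.5000e-03 -7.0000e-04 -1.5682e+00] shift [-0.0213  0.0506  0.0145]
[ 0.42  0.83 -0.33  1.57  0.33  0.8  -0.44]
```

```bash
python3 -m pendant '[[[0,0,-0.14],[-0.002,0.005,0],1],[[0,0,-0.28],[-0.004,0.01,0],1],[[0,0,-0.42],[-0.006,0.015,0],1],[[0,0,-0.56],[-0.008,0.02,0],1],[[0,0,-0.7],[-0.01,0.025,0],1],[[0,0,-0.84],[-0.012,0.03,0],1],[[0,0,-0.98],[-0.015,0.035,0],1],[[0,0,-1.12],[-0.018,0.04,0],1],[[0,0,-1.26],[-0.02,0.045,0],1],[[0,0,-1.4],[-0.021,0.05,0],1]]' && python3 -m pendant '[[[0,0,-0.1],[0,0,0],1],[[0,0,-0.17],[0,0,0],1],[[0,0,-0.17],[0,0,0],1],[[0,0,-0.17],[0,0,0],1]]'
python3 - <<'E'
from h import *
import h
h.P=[.5747,-.2388,-.3951,-.0013]
k=dockp([0,0,43]);goto([k[0],k[1],.032],h.P[2]+np.pi/2)
print(r.get_state()["q"].round(2))
E
```

```text
clock: 9.4
tool_pos: [0.575, -0.2384, 0.164]
eef_rot: [0.874, 0.485, 0.0, -0.001]
contact_force: [0.6, -1.1, -0.2]
opening: 1.003
clock: 9.8
tool_pos: [0.5748, -0.2388, 0.1641]
eef_rot: [0.832, 0.554, 0.0, -0.001]
contact_force: [-0.6, 0.1, 0.4]
opening: 1.001
turn [-0.0013 -0.001  -0.0004] shift [-2.000e-04  1.000e-04  1.321e-01]
[ 0.71  0.88 -0.75  1.63  0.72  0.92  0.87]
```

```bash
python3 -m pendant '[[[0,0,0],[0,0,0.02],1],[[0,0,0],[0,0,0.045],1],[[0,0,0],[0,0,0.07],1],[[0,0,0],[0,0,0.09],1],[[0,0,0],[0,0,0.11],1],[[0,0,0],[0,0,0.122],1],[[0,0,0],[0,0,0.13],1],[[0,0,0],[0,0,0.132],1],[[0,0,0],[0,0,0.132],1]]' && python3 -m pendant '[[[0,0,0],[0,0,0],0.7],[[0,0,0],[0,0,0],0.5],[[0,0,0],[0,0,0],0.42],[[0,0,0],[0,0,0],0.36],[[0,0,0],[0,0,0],0.3],[[0,0,0],[0,0,0],0.3],[[0,0,0],[0,0,0],0.3],[[0,0,0],[0,0,0],0.3],[[0,0,0],[0,0,0],0.3]]' 30
```

```text
clock: 10.7
tool_pos: [0.5744, -0.2396, 0.0329]
eef_rot: [0.832, 0.555, -0.0, -0.0]
contact_force: [0.3, 0.5, -0.4]
opening: 0.998
clock: 11.6
tool_pos: [0.5741, -0.2395, 0.0325]
eef_rot: [0.832, 0.555, -0.0, -0.0]
contact_force: [0.1, 0.2, 0.1]
opening: 0.363
```

```bash
python3 -m pendant '[[[0,0,0],[0,0,-0.003],0.3],[[0,0,0],[0,0,-0.01],0.3],[[0,0,0],[0,0,-0.03],0.3],[[0,0,0],[0,0,-0.055],0.3],[[0,0,0],[0,0,-0.085],0.3],[[0,0,0],[0,0,-0.12],0.3],[[0,0,0],[0,0,-0.16],0.3],[[0,0,0],[0,0,-0.2],0.3],[[0,0,0],[0,0,-0.24],0.3],[[0,0,0],[0,0,-0.27],0.3]]'
python3 - <<'E'
from h import *
goto([.62,.33,.31],-.395+np.pi/2)
E
```

```text
clock: 12.6
tool_pos: [0.5743, -0.2395, 0.3057]
eef_rot: [0.832, 0.555, 0.0, 0.0]
contact_force: [0.4, -0.7, -2.3]
opening: 0.361
turn [ 0.0012 -0.0002  0.0006] shift [ 0.5434 -0.1767 -0.0044]
```

```bash
python3 -m pendant '[[[0,0,0],[0.015,-0.006,-0.002],0.3],[[0,0,0],[0.04,-0.016,-0.005],0.3],[[0,0,0],[0.075,-0.028,-0.005],0.3],[[0,0,0],[0.11,-0.04,-0.005],0.3],[[0,0,0],[0.145,-0.05,-0.005],0.3],[[0,0,0],[0.18,-0.06,-0.005],0.3],[[0,0,0],[0.215,-0.07,-0.005],0.3],[[0,0,0],[0.25,-0.08,-0.005],0.3],[[0,0,0],[0.285,-0.09,-0.005],0.3],[[0,0,0],[0.32,-0.1,-0.005],0.3]]' && python3 -m pendant '[[[0,0,0],[0.035,-0.012,0],0.3],[[0,0,0],[0.07,-0.025,0],0.3],[[0,0,0],[0.105,-0.037,0],0.3],[[0,0,0],[0.14,-0.05,0],0.3],[[0,0,0],[0.175,-0.062,0],0.3],[[0,0,0],[0.205,-0.072,0],0.3],[[0,0,0],[0.22,-0.077,0],0.3],[[0,0,0],[0.223,-0.077,0],0.3],[[0,0,0],[0.223,-0.077,0],0.3],[[0,0,0],[0.223,-0.077,0],0.3]]'
python3 - <<'E'
from h import *
c,im=grab("wrist","w5");print(r.get_state()["q"].round(2))
E
```

```text
clock: 13.6
tool_pos: [0.6034, 0.0961, 0.306]
eef_rot: [0.832, 0.555, -0.002, -0.001]
contact_force: [0.7, 0.6, -3.0]
opening: 0.358
clock: 14.6
tool_pos: [0.6199, 0.3277, 0.3069]
eef_rot: [0.832, 0.554, -0.001, 0.0]
contact_force: [-0.5, -0.2, -3.0]
opening: 0.358
[-0.22  0.83 -0.76  1.2   0.55  1.31  0.22]
```

View pics/w5.png

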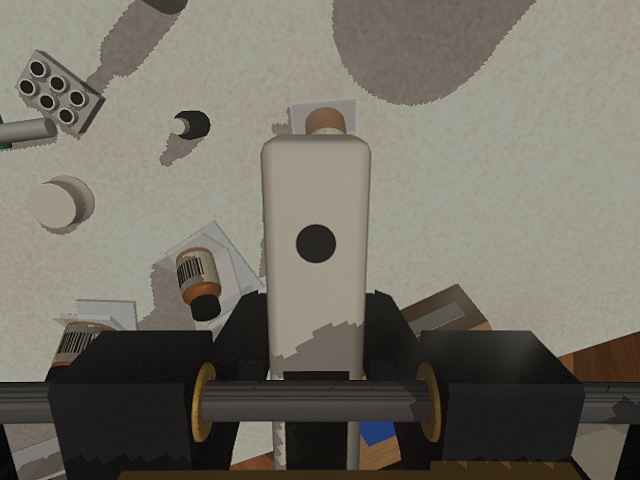

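The scanner's own tail hides the bottle here; its stand shows at (322,100). I'll look from both sides and put the two views in one picture.

```bash
python3 -m pendant '[[[0,0,0],[-0.02,0,0],0.3],[[0,0,0],[-0.05,0,0],0.3],[[0,0,0],[-0.08,0,0],0.3],[[0,0,0],[-0.1,0,0],0.3],[[0,0,0],[-0.105,0,0],0.3],[[0,0,0],[-0.105,0,0],0.3],[[0,0,0],[-0.105,0,0],0.3]]'
python3 -c "
from h import *
grab('wrist','w6')"
python3 -m pendant '[[[0,0,0],[0.02,0,0],0.3],[[0,0,0],[0.05,0,0],0.3],[[0,0,0],[0.085,0,0],0.3],[[0,0,0],[0.12,0,0],0.3],[[0,0,0],[0.155,0,0],0.3],[[0,0,0],[0.185,0,0],0.3],[[0,0,0],[0.2,0,0],0.3],[[0,0,0],[0.2,0,0],0.3],[[0,0,0],[0.2,0,0],0.3]]'
python3 - <<'E'
from h import *
c7,b=grab('wrist','w7');c6=load('w6');a=cv2.imread('pics/w6.png')[:,:,::-1]
out=[]
for c,im in((c6,a),(c7,b)):
    L=proj(c,[.578,.357,.08])[0];T=proj(c,[.657,.331,.148])[0];print(L,T)
    x0=int(np.clip((L[0]+T[0])/2-90,0,440));y0=int(np.clip((L[1]+T[1])/2-110,0,220));print(x0,y0)
    out.append(cv2.resize(im[y0:y0+260,x0:x0+180,::-1],(400,578),interpolation=cv2.INTER_CUBIC))
o=np.hstack(out)
cv2.imwrite("pics/m4.png",cv2.convertScaleAbs(o,alpha=1.3))
E
```

```text
clock: 15.35
tool_pos: [0.5796, 0.2335, 0.308]
eef_rot: [0.832, 0.555, 0.0, -0.001]
contact_force: [0.5, 0.8, -1.0]
opening: 0.357
clock: 16.3
tool_pos: [0.6556, 0.418, 0.307]
eef_rot: [0.832, 0.555, -0.001, -0.0]
contact_force: [0.4, 0.2, -2.6]
opening: 0.356
[442.11737373 144.7874925 ] [465.80094708 258.55819463]
363 91
[219.87190849 145.95156665] [215.96218009 259.99450503]
127 92
```

View pics/m4.png

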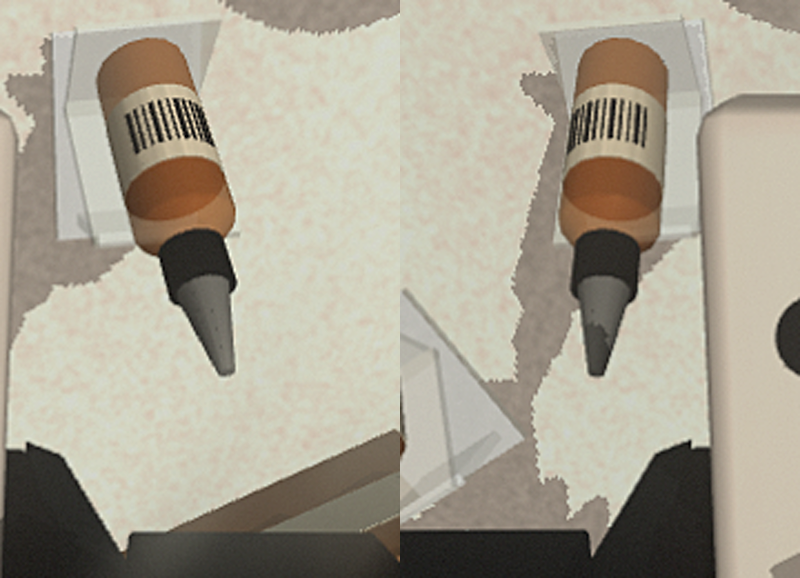

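Both views show the stripes, at crop (170,125) and (608,127), and the nozzle tip at (227,374) and (597,375). I'll fit the label frame to them.

```bash
cat > b.py <<'E'
from h import *
L=load('w6');R=load('w7');f=400/180
l=lambda u,v:np.array([363+u/f,91+v/f]);q=lambda u,v:np.array([127+(u-400)/f,92+v/f])
s4,c4=np.sin(np.radians(40)),np.cos(np.radians(40))
def axes(p):
    F=np.array([np.cos(p[3]),np.sin(p[3]),0]);Y=np.array([-np.sin(p[3]),np.cos(p[3]),0]);Z=np.array([0,0,1])
    return s4*F+c4*Z,-c4*F+s4*Z,Y
def pt(p,s,h):
    a,n,Y=axes(p);ph=s*p[4]
    return p[:3]-.02*n+.02*(np.cos(ph)*n+np.sin(ph)*Y)+h*p[6]*a
def tip(p):
    a,n,Y=axes(p);return p[:3]-.02*n+p[5]*a
obs=[(L,-1,-1,l(126,117)),(L,-1,1,l(135,153)),(L,1,1,l(214,143)),(L,1,-1,l(206,99)),(R,1,-1,q(648,108)),(R,1,1,q(643,147)),(R,-1,-1,q(574,112)),(R,-1,1,q(569,150))]
def res(p): return np.concatenate([proj(c,pt(p,s,h))[0]-o for c,s,h,o in obs]+[1.5*(proj(L,tip(p))[0]-l(226,373)),1.5*(proj(R,tip(p))[0]-q(597,374))])
s=least_squares(res,[.58,.36,.08,-.3,.75,.12,.011],loss='soft_l1')
p=s.x;print(p.round(4),np.degrees(p[3]),"tip",tip(p));print(res(p).reshape(-1,2).round(1).tolist())
print("tri tip",tri([(L,l(226,373)),(R,q(597,374))]))
# bottle axis direction check: collar/neck centres
for n,a,b in(("collar",(198,262),(605,262)),("shoulder",(184,218),(612,222)),("base",(148,62),(623,60))):
    print(n,tri([(L,l(*a)),(R,q(*b))]))
F=np.array([np.cos(p[3]),np.sin(p[3]),0]);d=.072
W=p[:3]-d*(c4*F-s4*np.array([0,0,1]))
O=W-.107*F+[0,0,.003]
print("scanner origin",O,"TCP",O+[0,0,.0058])
goto(O+[0,0,.0058+.12],p[3]+np.pi/2);goto(O+[0,0,.0058],p[3]+np.pi/2)
E
python3 b.py
```

```text
[ 0.5763  0.3566  0.0786 -0.3136  0.8894  0.1079  0.0107] -17.967769061840105 tip [0.65683365 0.33045596 0.1483381 ]
[[-0.1, -1.7], [0.4, -0.7], [-0.3, 0.8], [-2.4, 3.5], [0.0, -0.3], [1.1, -0.7], [0.1, 0.6], [0.0, 0.7], [0.8, -0.1], [-0.7, -0.1]]
tri tip (array([0.65734996, 0.33031324, 0.14714101]), array([ 0.,  0., -0., -0.]))
collar (array([0.62600158, 0.34067062, 0.11351477]), array([-0. , -0.2,  0. ,  0.2]))
shoulder (array([0.6141313 , 0.34487326, 0.09442157]), array([ 0. ,  0.8, -0. , -0.8]))
base (array([0.55765426, 0.36424226, 0.03599582]), array([-0. , -0.5, -0. ,  0.5]))
scanner origin [0.4220552  0.40659411 0.12783894] TCP [0.4220552  0.40659411 0.13363894]
turn [-0.0008  0.0007 -0.0812] shift [-0.0995 -0.2121  0.054 ]
turn [-0.0008  0.0007 -0.0812] shift [-0.0995 -0.212   0.174 ]
```

```bash
python3 -m pendant '[[[0,0,-0.01],[-0.005,-0.01,0.003],0.3],[[0,0,-0.02],[-0.015,-0.032,0.008],0.3],[[0,0,-0.03],[-0.029,-0.062,0.016],0.3],[[0,0,-0.04],[-0.043,-0.092,0.024],0.3],[[0,0,-0.05],[-0.057,-0.122,0.032],0.3],[[0,0,-0.06],[-0.071,-0.152,0.04],0.3],[[0,0,-0.07],[-0.085,-0.182,0.048],0.3],[[0,0,-0.08],[-0.095,-0.202,0.053],0.3],[[0,0,-0.081],[-0.0995,-0.212,0.054],0.3],[[0,0,-0.081],[-0.0995,-0.212,0.054],0.3]]' && python3 -m pendant '[[[0,0,0],[0,0,0],0.3],[[0,0,0],[0,0,0.01],0.3],[[0,0,0],[0,0,0.03],0.3],[[0,0,0],[0,0,0.05],0.3],[[0,0,0],[0,0,0.07],0.3],[[0,0,0],[0,0,0.09],0.3],[[0,0,0],[0,0,0.106],0.3],[[0,0,0],[0,0,0.116],0.3],[[0,0,0],[0,0,0.12],0.3],[[0,0,0],[0,0,0.12],0.3]]'
cat >> b.py <<'E'
st=r.get_state()
# actual beam
Rt=Rot.from_quat(st["eef_rot"]).as_matrix();sx=Rt[:,1];sz=-Rt[:,2]
O=st["tool_pos"]+(-.0058)*sz
W=O+.107*sx-.003*sz;b=c4*sx-s4*sz;lx=c4*F-s4*np.array([0,0,1])
v=p[:3]-W;t=v@b;print("ACT dist",t,"miss",np.linalg.norm(v-t*b),"angle deg",np.degrees(np.arccos(b@lx)),"opening",st["opening"])
E
python3 b.py | tail -3
```

```text
clock: 17.35
tool_pos: [0.4217, 0.4064, 0.2547]
eef_rot: [0.809, 0.588, 0.0, -0.0]
contact_force: [0.8, 1.0, -2.1]
opening: 0.358
clock: 18.35
tool_pos: [0.4222, 0.407, 0.1336]
eef_rot: [0.809, 0.588, -0.0, -0.0]
contact_force: [-0.7, 0.0, -1.8]
opening: 0.361
turn [-0.0011  0.0001 -0.0004] shift [-0.0005 -0.0002 -0.1201]
turn [-0.0011  0.0001 -0.0004] shift [-0.0005 -0.0001 -0.0001]
ACT dist 0.0718520713565742 miss 0.0004355275170631673 angle deg 0.06670534303251528 opening 0.3611555051119976
```

```bash
for i in 1 2; do python3 -m pendant '[[[0,0,0],[0,0,0],0.3],[[0,0,0],[0,0,0],0.3],[[0,0,0],[0,0,0],0.3],[[0,0,0],[0,0,0],0.3],[[0,0,0],[0,0,0],0.3],[[0,0,0],[0,0,0],0.3],[[0,0,0],[0,0,0],0.3],[[0,0,0],[0,0,0],0.3],[[0,0,0],[0,0,0],0.3],[[0,0,0],[0,0,0],0.3]]'; done
python3 b.py | tail -1
python3 - <<'E'
from h import *
c,im=grab('wrist','w8');s=r.snapshot('wrist');M=np.linalg.inv(np.array(s["T_tool_cam"]))
# tool coords of scanner point (sx=tool y, sz=-tool z, sy=tool x), origin 5.8mm below TCP
def pr(x,y,z,dx=0,pitch=0):
    X=np.array([y,x*np.cos(pitch)-z*np.sin(pitch)*0,.0058-z-x*np.sin(pitch)])
    return cv2.projectPoints(X[None],cv2.Rodrigues(M[:3,:3])[0],M[:3,3],c["K"],c["d"])[0].ravel().round(1)
for pd in(-5,0,5): print(pd,pr(-.07,-.016,.03,pitch=np.radians(pd)),pr(-.07,.016,.03,pitch=np.radians(pd)),pr(-.05,0,.03,pitch=np.radians(pd)))
for n in("w5","w8"):
    g=cv2.imread(f'pics/{n}.png',0).astype(int)
    print(n,"cols at row 180:",g[180,235:400:5].tolist());print("rows col316:",g[110:170:3,316].tolist())
    d=(g[200:290,280:350]<60);ys,xs=np.where(d);print("button",xs.mean()+280,ys.mean()+200,len(xs))
E
```

```text
clock: 19.35
tool_pos: [0.4221, 0.4069, 0.1339]
eef_rot: [0.809, 0.588, -0.0, -0.0]
contact_force: [-0.7, -0.3, -2.6]
opening: 0.355
clock: 20.35
tool_pos: [0.4221, 0.407, 0.1339]
eef_rot: [0.809, 0.588, -0.0, -0.0]
contact_force: [0.3, -0.3, -1.9]
opening: 0.358
ACT dist 0.07215138955415565 miss 0.0003387725340998467 angle deg 0.053700609129707526 opening 0.3577047845806601
-5 [255.3 150.3] [376.7 150.2] [316.  221.3]
0 [258.4 147.1] [373.6 147. ] [316.  216.7]
5 [261.3 146. ] [370.6 146. ] [316.  213.6]
w5 cols at row 180: [153, 150, 152, 156, 155, 159, 116, 139, 150, 149, 150, 150, 152, 149, 150, 152, 152, 151, 151, 150, 153, 149, 152, 152, 151, 147, 133, 134, 155, 149, 151, 151, 152]
rows col316: [97, 97, 95, 94, 92, 91, 89, 124, 99, 97, 107, 136, 146, 147, 149, 151, 150, 150, 152, 152]
button 315.54283290924513 243.33502968617472 1179
w8 cols at row 180: [163, 162, 157, 158, 158, 169, 120, 145, 158, 156, 156, 157, 158, 157, 155, 157, 160, 157, 157, 158, 160, 158, 159, 157, 158, 153, 142, 141, 160, 164, 162, 162, 161]
rows col316: [163, 162, 160, 161, 162, 160, 160, 159, 118, 101, 115, 142, 151, 152, 154, 158, 158, 157, 157, 157]
button 315.4074702886248 243.32937181663837 1178
```

```bash
python3 - <<'E'
from h import *
c=load('w8');s=r.snapshot('wrist');M=np.linalg.inv(np.array(s["T_tool_cam"]))
def pr(x,y,z,pitch,dz=0):
    a=np.radians(pitch);X=np.array([y,x*np.cos(a)+z*np.sin(a),.0058+dz-z*np.cos(a)+x*np.sin(a)*-1])
    return cv2.projectPoints(X[None],cv2.Rodrigues(M[:3,:3])[0],M[:3,3],c["K"],c["d"])[0].ravel()
# pitch>0: nose up (x>0 -> smaller tool z)
g=cv2.GaussianBlur(cv2.imread('pics/w8.png',0),(1,7),0).astype(float)
for row in(165,190,215,240,265):
    d=np.abs(np.diff(g[row]));L=[i for i in range(240,290) if d[i]>12];R=[i for i in range(345,395) if d[i]>12];print(row,L,R)
for pd in(-4,0,4):
  w=[]
  for row in(165,190,215,240,265):
    x=least_squares(lambda v:pr(v[0],0,.027,pd)[1]-row,[-.05],x_scale=.01).x[0];w.append((round(x,3),(pr(x,-.016,.027,pd)[0]).round(1),(pr(x,.016,.027,pd)[0]).round(1)))
  print(pd,w)
E
```

```text
165 [259, 260, 262] [368, 369, 370]
190 [260, 261, 263] [367, 369]
215 [261, 262, 264] [366, 367, 368, 380]
240 [262, 263, 265] [365]
265 [264, 265, 266] [364]
-4 [(np.float64(-0.064), np.float64(258.5), np.float64(373.5)), (np.float64(-0.056), np.float64(259.9), np.float64(372.1)), (np.float64(-0.049), np.float64(261.3), np.float64(370.7)), (np.float64(-0.041), np.float64(262.7), np.float64(369.4)), (np.float64(-0.033), np.float64(264.0), np.float64(368.0))]
0 [(np.float64(-0.065), np.float64(260.7), np.float64(371.3)), (np.float64(-0.057), np.float64(261.8), np.float64(370.2)), (np.float64(-0.05), np.float64(262.9), np.float64(369.1)), (np.float64(-0.042), np.float64(264.0), np.float64(368.1)), (np.float64(-0.034), np.float64(265.0), np.float64(367.0))]
4 [(np.float64(-0.066), np.float64(262.8), np.float64(369.1)), (np.float64(-0.059), np.float64(263.7), np.float64(368.3)), (np.float64(-0.051), np.float64(264.5), np.float64(367.5)), (np.float64(-0.043), np.float64(265.3), np.float64(366.7)), (np.float64(-0.034), np.float64(266.1), np.float64(366.0))]
```

The aim held for 2 s: distance 72 mm, square within about 2°. The scanner is not tilted in the jaws. Now the return.

```bash
python3 -m pendant '[[[0,0,0],[0,0,-0.01],0.3],[[0,0,0],[0,0,-0.03],0.3],[[0,0,0],[0,0,-0.06],0.3],[[0,0,0],[0,0,-0.09],0.3],[[0,0,0],[0,0,-0.115],0.3],[[0,0,0],[0,0,-0.13],0.3],[[0,0,0],[0,0,-0.13],0.3],[[0,0,0],[0,0,-0.13],0.3]]'
python3 - <<'E'
from h import *
goto([.5742,-.2395,.22],-.395+np.pi/2)
E
```

```text
clock: 21.3
tool_pos: [0.4222, 0.4066, 0.2639]
eef_rot: [0.809, 0.588, -0.0, -0.0]
contact_force: [0.9, -0.5, -2.4]
opening: 0.363
turn [-0.0006  0.0002  0.0812] shift [-0.5676  0.344   0.0438]
```

```bash
python3 -m pendant '[[[0,0,0.01],[-0.015,0.009,0],0.3],[[0,0,0.02],[-0.04,0.024,0],0.3],[[0,0,0.03],[-0.07,0.042,0],0.3],[[0,0,0.04],[-0.1,0.061,0],0.3],[[0,0,0.05],[-0.13,0.079,0],0.3],[[0,0,0.06],[-0.16,0.097,0],0.3],[[0,0,0.07],[-0.19,0.115,0],0.3],[[0,0,0.08],[-0.22,0.133,0],0.3],[[0,0,0.081],[-0.25,0.151,0],0.3],[[0,0,0.081],[-0.28,0.17,0],0.3]]' && python3 -m pendant '[[[0,0,0],[-0.03,0.015,0],0.3],[[0,0,0],[-0.06,0.03,0],0.3],[[0,0,0],[-0.09,0.045,0],0.3],[[0,0,0],[-0.12,0.06,0],0.3],[[0,0,0],[-0.15,0.076,0],0.3],[[0,0,0],[-0.18,0.092,0],0.3],[[0,0,0],[-0.21,0.108,0],0.3],[[0,0,0],[-0.24,0.122,0],0.3],[[0,0,0],[-0.255,0.132,0],0.3],[[0,0,0],[-0.255,0.132,0],0.3]]'
python3 -m pendant '[[[0,0,0],[0,0,0],0.3],[[0,0,0],[0,0,0],0.3]]'
python3 - <<'E'
from h import *
goto([.5742,-.2395,.11],-.3951+np.pi/2)
E
```

```text
clock: 22.3
tool_pos: [0.4968, 0.0863, 0.2626]
eef_rot: [0.832, 0.555, -0.001, -0.001]
contact_force: [1.3, 0.2, -2.7]
opening: 0.36
clock: 23.3
tool_pos: [0.5202, -0.2018, 0.2617]
eef_rot: [0.834, 0.552, -0.002, -0.001]
contact_force: [-0.1, -0.2, -1.5]
opening: 0.364
clock: 23.5
tool_pos: [0.521, -0.1962, 0.2633]
eef_rot: [0.831, 0.556, -0.0, -0.001]
contact_force: [-0.4, -0.3, -2.1]
opening: 0.36
turn [-0.0022 -0.0008  0.0031] shift [-0.0199  0.066   0.1531]
```

```bash
python3 -m pendant '[[[-0.002,-0.001,0.003],[-0.005,0.018,0.01],0.3],[[-0.002,-0.001,0.003],[-0.012,0.04,0.03],0.3],[[-0.002,-0.001,0.003],[-0.018,0.06,0.06],0.3],[[-0.002,-0.001,0.003],[-0.02,0.066,0.09],0.3],[[-0.002,-0.001,0.003],[-0.02,0.066,0.11],0.3],[[-0.002,-0.001,0.003],[-0.02,0.066,0.12],0.3],[[-0.002,-0.001,0.003],[-0.02,0.066,0.12],0.3],[[-0.002,-0.001,0.003],[-0.02,0.066,0.12],0.3]]'
python3 - <<'E'
from h import *
goto([.5742,-.2395,.0325],-.3951+np.pi/2)
E
```

```text
clock: 24.3
tool_pos: [0.5751, -0.241, 0.1446]
eef_rot: [0.833, 0.554, 0.001, 0.001]
contact_force: [-0.4, -0.1, -1.9]
opening: 0.358
turn [ 0.0024  0.0004 -0.0014] shift [ 0.001  -0.0017  0.1121]
```

```bash
python3 -m pendant '[[[0.002,0,-0.001],[0.001,-0.001,0.005],0.3],[[0.002,0,-0.001],[0.001,-0.001,0.02],0.3],[[0.002,0,-0.001],[0.001,-0.001,0.03],0.3],[[0.002,0,-0.001],[0.001,-0.001,0.03],0.3],[[0.002,0,-0.001],[0.001,-0.001,0.03],0.3]]'
python3 - <<'E'
from h import *
goto([.5742,-.2395,.0325],-.3951+np.pi/2)
E
```

```text
clock: 24.8
tool_pos: [0.5736, -0.2405, 0.113]
eef_rot: [0.833, 0.554, -0.001, -0.0]
contact_force: [-0.7, -0.2, -2.7]
opening: 0.361
turn [-0.0019  0.001  -0.0016] shift [0.0012 0.0003 0.0805]
```

```bash
python3 -m pendant '[[[0,0,-0.001],[0.001,0,0.01],0.3],[[0,0,-0.001],[0.001,0,0.022],0.3],[[0,0,-0.001],[0.001,0,0.034],0.3],[[0,0,-0.001],[0.001,0,0.046],0.3],[[0,0,-0.001],[0.001,0,0.058],0.3],[[0,0,-0.001],[0.001,0,0.068],0.3],[[0,0,-0.001],[0.001,0,0.074],0.3],[[0,0,-0.001],[0.001,0,0.078],0.3],[[0,0,-0.001],[0.001,0,0.079],0.3],[[0,0,-0.001],[0.001,0,0.079],0.3]]'
python3 - <<'E'
from h import *
goto([.5742,-.2395,.0325],-.3951+np.pi/2);print(r.get_state()["contact_force"])
E
```

```text
clock: 25.8
tool_pos: [0.5744, -0.2397, 0.0347]
eef_rot: [0.832, 0.554, -0.001, 0.0]
contact_force: [0.3, 0.0, -1.9]
opening: 0.361
turn [-0.0005  0.0009 -0.0007] shift [ 0.0001 -0.0003  0.0022]
[ 0.28309611  0.02953731 -1.91785109]
```

Weight still carried, no contact; 2 mm to go.

```bash
python3 -m pendant '[[[0,0,0],[0,0,0.001],0.3],[[0,0,0],[0,0,0.002],0.3],[[0,0,0],[0,0,0.0025],0.3],[[0,0,0],[0,0,0.0025],0.3],[[0,0,0],[0,0,0.0025],0.3]]' && python3 -m pendant '[[[0,0,0],[0,0,0],0.4],[[0,0,0],[0,0,0],0.5],[[0,0,0],[0,0,0],0.7],[[0,0,0],[0,0,0],0.9],[[0,0,0],[0,0,0],1],[[0,0,0],[0,0,0],1],[[0,0,0],[0,0,-0.02],1],[[0,0,0],[0,0,-0.06],1],[[0,0,0],[0,0,-0.1],1],[[0,0,0],[0,0,-0.13],1]]'
```

```text
clock: 26.3
tool_pos: [0.5744, -0.2398, 0.0325]
eef_rot: [0.832, 0.554, -0.001, 0.0]
contact_force: [-1.3, 0.4, 2.3]
opening: 0.36
clock: 27.3
tool_pos: [0.5753, -0.2393, 0.166]
eef_rot: [0.832, 0.555, 0.001, 0.001]
contact_force: [0.8, -0.4, 0.7]
opening: 0.998
```

```bash
python3 -m pendant '[[[0,0,0],[0,0,-0.03],1],[[0,0,0],[0.005,0.02,-0.05],1],[[0,0,0],[0.015,0.05,-0.07],1],[[0,0,0],[0.025,0.08,-0.07],1],[[0,0,0],[0.035,0.11,-0.07],1],[[0,0,0],[0.04,0.12,-0.07],1],[[0,0,0],[0.04,0.12,-0.07],1],[[0,0,0],[0.04,0.12,-0.07],1]]'
python3 - <<'E'
from h import *
import h
h.P=[.5747,-.2388,-.3951,-.0013]
c,w=grab('wrist','w9');_,s=grab('side','side9');_,t=grab('top','top9')
for n,q in dict(knob=(60,116,45),rear=(-70,0,58),btn=(-38,0,58),nose=(85,0,58)).items(): print(n,proj(c,dockp(q))[0].round(0))
A=cv2.resize(w[0:360,80:560],(800,600))[:,:,::-1]
A=A.copy();A[400:600,0:266]=cv2.resize(s[270:390,280:440],(266,200))[:,:,::-1];A[400:600,534:800]=cv2.resize(s[60:330,210:460],(266,200))[:,:,::-1]
cv2.imwrite('pics/fin.png',cv2.convertScaleAbs(A,alpha=1.3))
E
```

```text
clock: 28.1
tool_pos: [0.7001, -0.2485, 0.2327]
eef_rot: [0.832, 0.555, -0.001, -0.0]
contact_force: [-0.1, 0.1, -0.4]
opening: 0.999
knob [413. 136.]
rear [256. -68.]
btn [259. -11.]
nose [266. 170.]
```

View pics/fin.png

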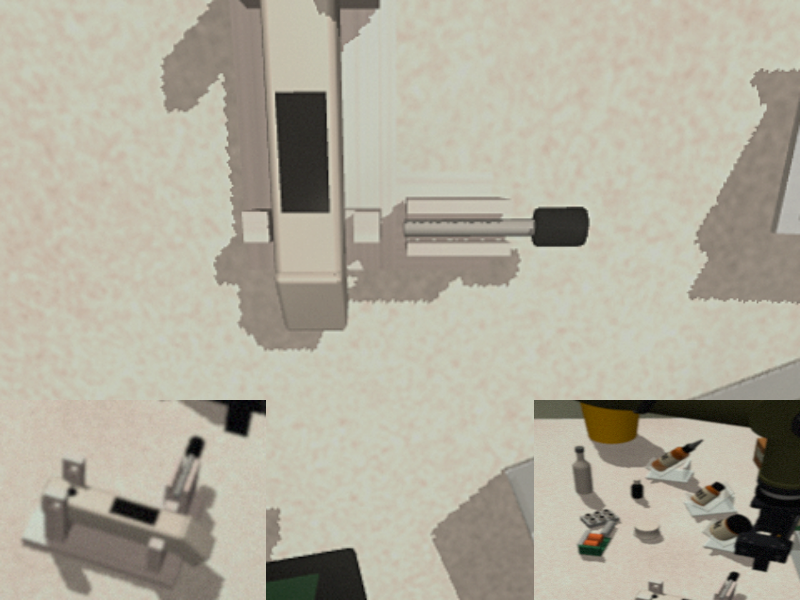

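The last picture shows the scanner seated between the yokes, the pin in the notch with its knob outboard at (560,227), and the bystanders upright. One numeric check, then I hand in.

```bash
python3 - <<'E'
from h import *
import h
h.P=[.5747,-.2388,-.3951,-.0013]
c=load("w9");q=lambda u,v:np.array([80+u*.6,v*.6])
def inv(uv,z): return least_squares(lambda X:proj(c,dockp([X[0],X[1],z]))[0]-uv,[0,0],x_scale=10).x.round(1)
print("screen front/rear (was 52.9/3.0)",inv(q(303,212),58),inv(q(301,92),58),"pin org",inv(q(534,227),45))
print(r.get_state()["clock"]);print(r.finish_job())
E
```

```text
screen front/rear (was 52.9/3.0) [52.9 -2. ] [ 3.2 -0.6] pin org [ 60.4 106.3]
28.25
the job is handed in; nothing more can be done
None
```

The job is done and handed in at 28 s, with the arm touching nothing.

- **Pin:** I drew it from the bore and laid it in the side notch with the knob outboard. The last picture put its origin about 37 mm past the notch's middle, within the 25 to 45 mm asked.
- **Scan:** By the measured label and tool pose, the window was 72 mm from the label, with about 0.5 mm miss and 0.1° off square. It was held still for 2 s. A check of the wrist picture put any tilt of the scanner in the jaws at about 2° or less. I did not look at the scan itself in a picture.
- **Return:** The scanner is back in its dock. Its screen reads within about 0.2 mm lengthwise of where it was before. The front reads about 1.5 mm sideways of its earlier place (a turn of under 2°), within the yoke's play and not far above my reading error.
- **Other things:** The bottle and bystanders looked undisturbed in the last side view. The grip tube was outside that crop. Wrist forces read at the end of each move stayed under about 3 N.

The jaw opening read 17 mm on the 18 mm knob during the pull. The side view showed the pin held nearly straight, perhaps a few mm high at the tip. The label height came out at 78.6 mm against the stated 80 mm.

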